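Sort the test plugs and hold the cover over the control unit

ROBOT

A 6-joint arm with a two-finger parallel gripper is mounted at the origin on the work surface. World frame = base frame: x ahead of the robot, y to its left, z up, the work surface at z = 0. Lengths are in m, angles in rad, forces in N, time in s.
With the tool pointing down it reaches from about 0.325 to 0.85 m from the base axis. Payload 4.4 kg.
Tool frame: the origin (TCP) lies on the front face of the gripper's body, between the roots of the fingers; the fingertips stand 97 mm ahead of it and the grasp point (between the pads) lies 78 mm ahead of it (env.nose_length is the distance from the TCP to the fingertips, in m); z points along the fingers, x is the direction in which the jaws open and shut, and the axes are right-handed (so a half turn about z gives the same grasp; the last joint's range is limited). The gripper opens to 94 mm and grips with 3 to 60 N. Pads are 16 mm wide; open, the fingers measure 119 mm over their backs; the gripper's body (75 mm by 177 mm) begins 78 mm behind the grasp point.
Start: joints at [-1.256, 0.207, 1.542, -0, 1.393, -0.15], TCP at [0.258, -0.514, 0.303] pointing down, gripper open.
Joint ranges: [-2.73, 2.73], [-0.86, 2.22], [0.23, 2.46], [-1.11, 4.25], [0.08, 2.63], [-2.82, 2.82]. Speed limits (rad/s): [2.79, 2.79, 3.14, 3.14, 3.14, 3.14].

INTERFACE

Orientations are given as a unit quaternion [x, y, z, w].
In Python, from bench import env gives the robot as it stands.
- The arm moves only by the tool drive_tool, never from a script. Its argument "plan" is a list of rows, each a list of 5 numbers: the shift along the world's x, y, z in cm, then the turn about the world's z in degrees, then the finger opening in cm, from 0 to 9.4. A call has exactly 5 rows; each row is the pose to reach, as a shift and turn from the pose measured when the call began; what a row does not reach only later rows make up. A row lasts 1/8 s, in which the tool goes at most 62.5 mm and 10.7 degrees, less where a joint would pass 70% of its speed; a pose out of reach is approached as far as the arm can. A call with a gripper value outside its range is refused whole. The fingers move at their own pace and stop on an object; the grip force is fixed at half the most. Time passes only in rows, so rows that repeat a pose let the fingers close, or fill a call up. It gives the time, the measured TCP pose, the force and the opening at its end, in the units of the state.
- env.state(): the state, without advancing time (a new reading comes with each control period).
- env.snapshot(name): name is "scene" or "top" or "wrist"; returns a dict with "img" (480x640x3 uint8, red, green, blue), "intrinsics" (3x3 intrinsics, pixels), "world_from_camera" (4x4, takes a point from camera to world coordinates). Camera axes: x right, y up, looking along -z (the intrinsics and any distortion apply to the point x, -y, -z); pixel columns grow to the right and rows downward; lengths in m; the calibration is good to about 2 mm. The wrist camera is an equidistant fisheye: a pixel r from the principal point sees the ray r / f radians off the axis. A picture is of the moment at which its call begins. There is no depth.
- env.sign_off(): hands the job in, once; it reports no verdict.
Trained networks look in a picture, given as the dict that the camera call returned (one of the last four; its "shot" number tells which), for a name from the list of things; names that differ only in an ending like _2 or _b are one class to them, and where a whole thing is asked for, a point or a joint stands for the part that bears it (a point fixed in the world has none). Each returns a list of dicts, best first, with "conf" (0 to 1); they miss things now and then, are a little off and sometimes report something else, mostly with a low value. They report only what shows in the picture. A call takes as long as a camera call.
- env.boxes_of(picture, target): "centre" ([x, y, z] in m, in world coordinates, good to about 4 mm: the middle of the surface that is visible of it).
The state is a dict: "time_s": time; "joints": joint angles; "joint_velocities": joint speeds; "joint_efforts": joint torques, N m; "ee_pos": TCP position; "eef_rot": TCP orientation; "force": force on the tool from outside, world axes, zero at the start; "ft_torque": the same for the moment, N m; "opening": finger opening in m.
Only numpy, scipy, OpenCV 4.12 (cv2) and the standard library are available. Lean on these libraries where they do the work, as an engineer would, in place of code of your own. Each camera call takes 0.05 s, during which the arm holds its last target.

TASK

The control unit has passed its bench test: pull the red and the blue test plug out of it and put each into the parts bin of its own colour. Then pick up the cover plate by its handle and hold it level over the open unit, about a finger's breadth above the rim and never touching the unit, with its four holes lined up over the four threaded holes. Finish while still holding it steadily there, so that I can hook up the earth lead underneath, and leave the other things on the bench alone.

Things in the scene. Friction and masses are not known exactly. Their poses are not given: they have to be found in the camera images.
- housing: open grey die-cast control unit, fixed, 110 mm (its x) by 160 mm (y), rim 70 mm high, walls 5 mm, 20 mm square aluminium bosses in the corners; origin at the centre of its underside, z up. Inside, a black block (34 by 100 mm, top 40 mm up) has two sockets at x = 0, y = -30 and +30 mm, 14 mm deep, 1 mm play, with a test plug upright in each. Cable glands stick out 24 mm on its +x side
- thread0 (a point): mouth of a threaded hole (8 mm wide, dark) at rim height in a corner boss of the control unit, at x, y = +45, +70 mm of the unit
- thread1 (a point): mouth of a threaded hole (8 mm wide, dark) at rim height in a corner boss of the control unit, at x, y = +45, -70 mm of the unit
- thread2 (a point): mouth of a threaded hole (8 mm wide, dark) at rim height in a corner boss of the control unit, at x, y = -45, -70 mm of the unit
- thread3 (a point): mouth of a threaded hole (8 mm wide, dark) at rim height in a corner boss of the control unit, at x, y = -45, +70 mm of the unit
- plug_red_center (a point): centre (36 mm above the pin's tip) of the red test plug: round, 72 mm long along its z, 45 g; from the bottom: brass pin 8 mm thick, 12 mm long; body 16 mm thick, 31 mm long; grip 22 mm thick, 29 mm long. It starts upright in a socket of the unit, pin down, its top 100 mm above the bench, 30 mm above the rim, and pulls straight up with no catch
- plug_red: the red test plug; origin at the tip of its pin
- plug_blue_center (a point): the same for the blue test plug, in the other socket (which colour is in which socket varies)
- plug_blue: the blue test plug; origin at the tip of its pin
- bin_red: open red parts bin, fixed, 95 mm (its x) by 110 mm (its y), 50 mm high, walls and floor 3 mm; origin at the centre of its underside, which is 12 mm above the bench on a plywood carrier that holds a red, a blue and a yellow bin side by side (order varies)
- bin_blue: open blue parts bin, fixed, 95 mm (its x) by 110 mm (its y), 50 mm high, walls and floor 3 mm; origin at the centre of its underside, which is 12 mm above the bench on a plywood carrier that holds a red, a blue and a yellow bin side by side (order varies)
- cover: cover plate of the control unit, bare aluminium, about 0.35 kg, 110 mm (its x) by 160 mm (its y) by 4 mm, lying flat on the bench, right way up; origin at the centre of its underside, z up. On top, a black bow handle
- cover_grip (a point): centre of the handle's bar, right above the plate's centre and 40 mm above the plate's underside; the bar runs along the plate's y, 110 mm long, 12 mm wide and 12 mm high, 30 mm of free space under it. Axes as the cover's
- hole0 (a point): 8 mm through hole of the cover, at the plate's underside, at x, y = +45, +70 mm of the cover (the pattern also fits turned by half a turn)
- hole1 (a point): 8 mm through hole of the cover, at the plate's underside, at x, y = +45, -70 mm of the cover (the pattern also fits turned by half a turn)
- hole2 (a point): 8 mm through hole of the cover, at the plate's underside, at x, y = -45, -70 mm of the cover (the pattern also fits turned by half a turn)
- hole3 (a point): 8 mm through hole of the cover, at the plate's underside, at x, y = -45, +70 mm of the cover (the pattern also fits turned by half a turn)
- multimeter: grey hand-held multimeter, 85 x 180 x 34 mm; a bystander, not part of the job; origin on its underside
- screwdriver: orange-handled screwdriver, 190 mm; a bystander, not part of the job; origin on its underside
- solder_reel: solder reel with orange flanges, 56 mm across, 44 mm high; a bystander, not part of the job; origin on its underside
- spindle: round disc spindle, 130 mm across, 75 mm high; a bystander, not part of the job; origin on its underside
- transformer: small open transformer, 90 x 90 x 54 mm; a bystander, not part of the job; origin on its underside
- plug_yellow: yellow test plug lying in the yellow bin; a bystander, not part of the job; origin on its underside

How it is judged:
By the outcome, as a careful person would: the job done as asked, in the order asked, and still so for the second after the job is handed in, while the arm keeps its last pose, push and grip.
It also fails if it takes over 67 s, if anything falls off the work surface, if the arm or the gripper's body presses on something with over 40 N, if the wrist force passes 120 N, or if a joint passes its speed limit or range.

## Working session

There is one attempt and no reset: what is moved stays moved. The work goes in short steps, Python scripts to look and compute and a tool call to move; the robot and the scene stay as the last step left them, time stands still between calls to the robot, and variables do not carry over. Pictures are saved under pics/ and viewed, and the job is handed in when it is done.

Besides the shell and the picture viewer there is one more tool, called after ">>>" as a command line: name --pt "numbers of a row" for each row, then --argument value for the rest. drive_tool: Moves the arm, as the interface text tells. Its arguments: {"type":"object","properties":{"plan":{"type":"array","items":{"type":"array","items":{"type":"number"}}}},"required":["plan"]}

```bash
ls; mkdir -p pics
python3 - <<'E'
from bench import env
import cv2
print(env.state())
for n in ["scene","top","wrist"]:
    s=env.snapshot(n)
    cv2.imwrite(f"pics/a_{n}.png",s["img"][:,:,::-1])
    print(n,s["shot"],s["intrinsics"],s["world_from_camera"].round(4) if hasattr(s["world_from_camera"],'round') else s["world_from_camera"])
    if n!="wrist":
        for t in ["housing","plug_red","plug_blue","bin_red","bin_blue","cover","cover_grip","thread0","hole0","spindle","transformer","multimeter","solder_reel","screwdriver"]:
            r=env.boxes_of(s,t)
            print(n,t,[(d["conf"],[round(float(v),4) for v in d["centre"]]) for d in r[:4]])
print(env.state()["time_s"])
E
```

```text
pics
{'time_s': 0.0, 'joints': array([-1.25548678e+00,  2.07404401e-01,  1.54293321e+00,  7.35961272e-06,
        1.39351877e+00, -1.50510907e-01]), 'joint_velocities': array([ 0.00088051,  0.00048533, -0.00090266,  0.00051936, -0.0018948 ,
       -0.00080399]), 'joint_efforts': array([ 9.17278376e-04, -3.70881629e+01, -2.81413901e+01,  6.98715518e-02,
        3.60661384e-02, -1.71403904e-04]), 'ee_pos': array([ 0.25806557, -0.51317559,  0.30150928]), 'eef_rot': array([ 8.51220584e-01, -5.24806856e-01, -8.61163171e-04, -7.34520411e-04]), 'force': array([-0.03514684,  0.80562032,  0.14401689]), 'ft_torque': array([ 0.00236953, -0.00027458,  0.04667383]), 'opening': 0.09385377043625319}
scene 1 [[477.22903843   0.         321.82043127]
 [  0.         477.22903843 241.97762148]
 [  0.           0.           1.        ]] [[-0.8465 -0.4499  0.2846  0.8331]
 [ 0.5322 -0.6996  0.4769  0.5229]
 [-0.0155  0.5551  0.8316  0.9018]
 [ 0.      0.      0.      1.    ]]
scene housing [(0.83, [0.5286, -0.0228, 0.0439])]
scene plug_red [(0.61, [0.5205, -0.0463, 0.0895]), (0.3, [0.485, -0.2793, 0.0017
[... 1609 characters left out ...]
.0078, 0.0991]), (0.43, [0.5219, -0.0458, 0.0972])]
top spindle [(0.57, [0.7208, -0.3598, 0.0586])]
top transformer [(0.68, [0.5731, 0.4609, 0.0525]), (0.55, [0.525, -0.0264, 0.0275]), (0.23, [0.4752, -0.2834, 0.0035])]
top multimeter [(0.67, [0.7337, 0.0827, 0.036])]
top solder_reel [(0.84, [0.3422, -0.1685, 0.0439])]
top screwdriver [(0.69, [0.7184, -0.1697, 0.022])]
wrist 3 [[371.64829954   0.         320.7193448 ]
 [  0.         371.64829954 243.25073106]
 [  0.           0.           1.        ]] [[ 4.494e-01  8.626e-01  2.324e-01  3.276e-01]
 [-8.934e-01  4.338e-01  1.173e-01 -4.800e-01]
 [ 4.000e-04 -2.604e-01  9.655e-01  3.847e-01]
 [ 0.000e+00  0.000e+00  0.000e+00  1.000e+00]]
1.55
```

View pics/a_top.png

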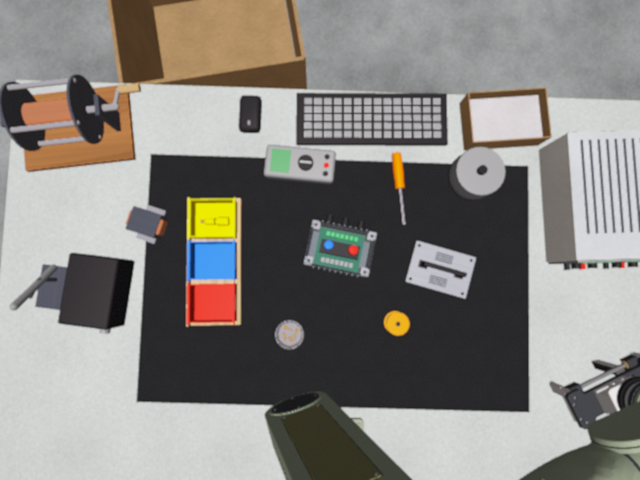

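View pics/a_scene.png

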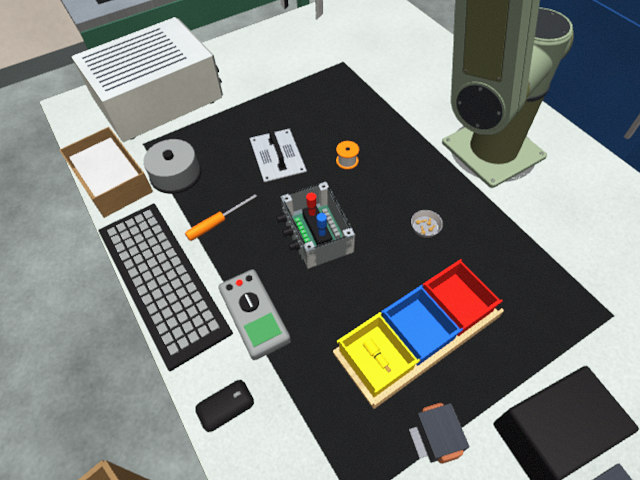

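View pics/a_wrist.png

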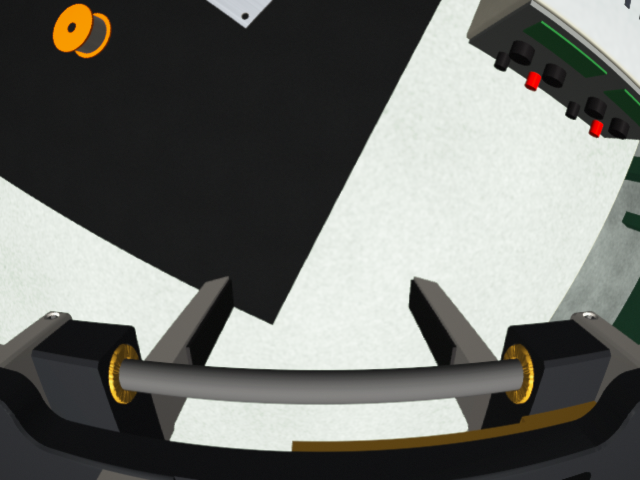

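The top view shows the housing at about (340,248) with blue plug left (328,244) and red right (353,250). The cover is at (441,268), and the bins run yellow, blue, red from top to bottom at x≈213. Next I'll enlarge the housing and cover to get precise points.

Run:
```python
import cv2,numpy as np
t=cv2.imread("pics/a_top.png");s=cv2.imread("pics/a_scene.png")
A=cv2.resize(t[205:290,295:395],(800,680)[:2] if 0 else (700,595),interpolation=cv2.INTER_CUBIC)
cv2.imwrite("pics/c1.png",A)   # x7
cv2.imwrite("pics/c2.png",cv2.resize(t[230:310,395:485],(675,600),interpolation=cv2.INTER_CUBIC)) #7.5
cv2.imwrite("pics/c3.png",cv2.resize(s[175:275,270:370],(600,600),interpolation=cv2.INTER_CUBIC)) #6
cv2.imwrite("pics/c4.png",cv2.resize(s[115:190,240:315],(600,600),interpolation=cv2.INTER_CUBIC)) #8
```

```text
(no output)
```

View pics/c1.png

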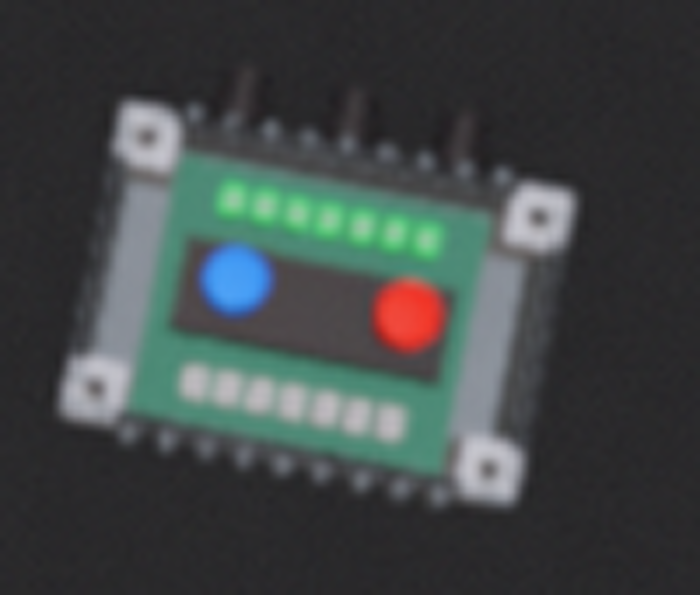

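View pics/c2.png

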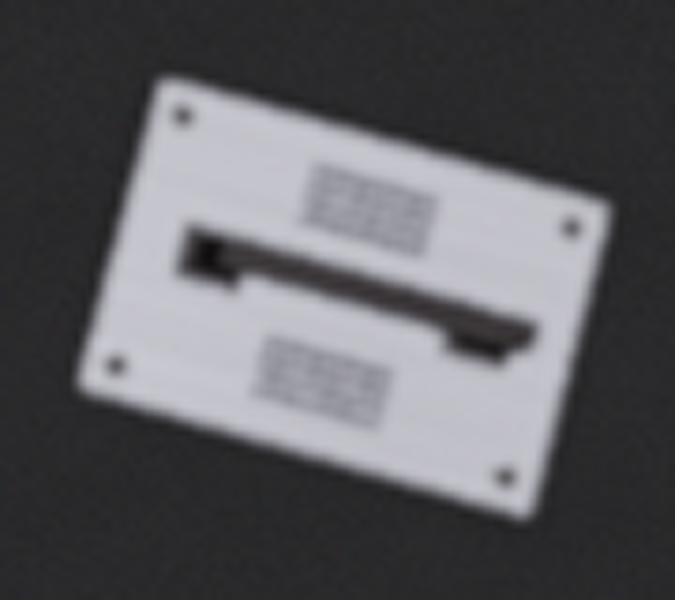

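View pics/c3.png

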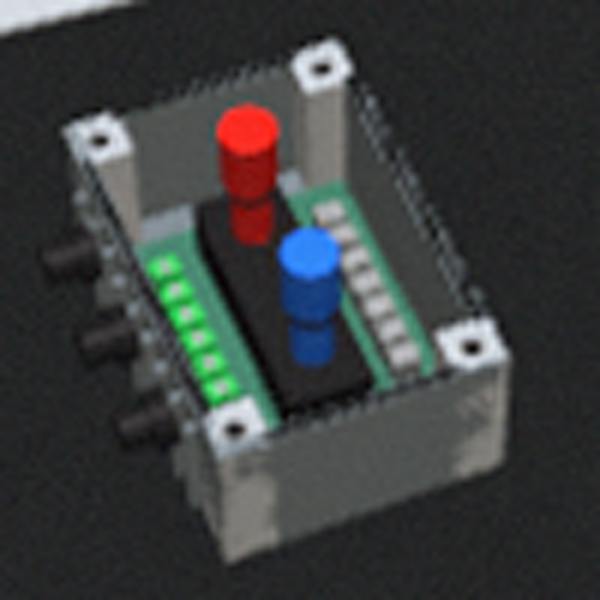

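View pics/c4.png

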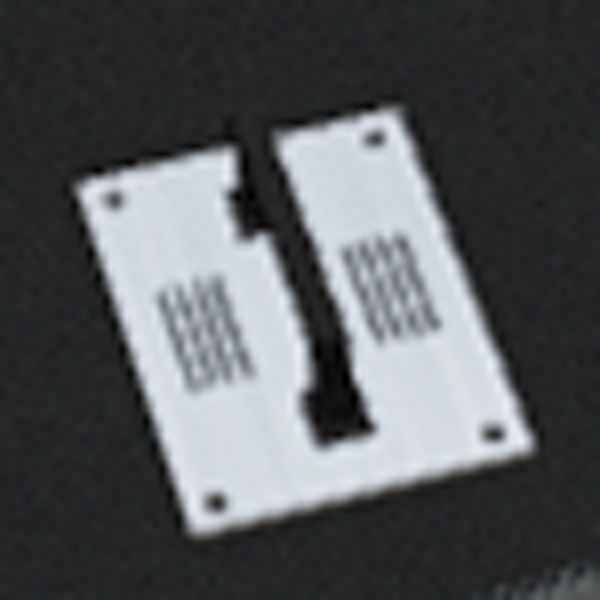

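```bash
cat > h.py <<'E'
import numpy as np
from scipy.optimize import least_squares
CAM={'top':(np.array([[439.2395,0,320.7866],[0,439.2395,247.945],[0,0,1]]),None),'scene':(np.array([[477.229,0,321.8204],[0,477.229,241.9776],[0,0,1]]),None)}
def ray(K,T,p):
    d=np.linalg.inv(K)@[p[0],p[1],1]; d=np.array([d[0],-d[1],-d[2]])
    return T[:3,3],T[:3,:3]@d
def onz(K,T,p,z):
    o,d=ray(K,T,p); return o+d*(z-o[2])/d[2]
def fit(P,Q):
    P=np.array(P)[:,:2];Q=np.array(Q)[:,:2];a=P-P.mean(0);b=Q-Q.mean(0)
    th=np.arctan2((a[:,0]*b[:,1]-a[:,1]*b[:,0]).sum(),(a*b).sum())
    c,s=np.cos(th),np.sin(th);t=Q.mean(0)-np.array([[c,-s],[s,c]])@P.mean(0)
    return t,np.degrees(th),(Q-(P@np.array([[c,-s],[s,c]]).T+t))
E
cat > cal.py <<'E'
import numpy as np
K={'top':np.array([[439.2395,0,320.7866],[0,439.2395,247.945],[0,0,1]]),'scene':np.array([[477.229,0,321.8204],[0,477.229,241.9776],[0,0,1]])}
E
python3 - <<'E'
from bench import env
import numpy as np
s={n:env.snapshot(n) for n in ["top","scene"]}
np.savez("cams.npz",**{n+k:np.array(s[n][v]) for n in s for k,v in (("K","intrinsics"),("T","world_from_camera"))})
from h import *
H=[(.045,.07),(.045,-.07),(-.045,-.07),(-.045,.07)]
def un(p,f,x0,y0): return [((x+.5)/f-.5+x0,(y+.5)/f-.5+y0) for x,y in p]
data={
('top','housing'):(un([(147,137),(538,217),(488,470),(95,388)],7,295,205),.07),
('scene','housing'):(un([(236,430),(101,141),(322,68),(472,348)],6,270,175),.07),
('top','cover'):(un([(182,116),(571,228),(505,477),(116,366)],7.5,395,230),.004),
('scene','cover'):(un([(216,502),(115,200),(376,138),(493,432)],8,240,115),.004)}
for (n,o),(px,z) in data.items():
    K=s[n]["intrinsics"];T=s[n]["world_from_camera"]
    t,th,r=fit(H,[onz(K,T,p,z) for p in px]); print(n,o,t.round(4),th.round(2),(r*1000).round(1).tolist())
for n,px in (('top',un([(237,278),(410,315)],7,295,205)),('scene',un([(310,252),(247,130)],6,270,175))):
    print(n,'blue,red',[onz(s[n]["intrinsics"],s[n]["world_from_camera"],p,.1).round(4) for p in px])
print(env.state()["time_s"])
E
```

```text
top housing [ 0.5224 -0.022 ] -9.97 [[0.0, 0.0], [0.2, 0.0], [-0.3, 0.0], [0.0, -0.1]]
scene housing [ 0.5205 -0.0206] -9.98 [[-0.1, -0.1], [-0.4, 0.5], [0.2, -0.3], [0.3, -0.1]]
top cover [ 0.4796 -0.2879] -14.3 [[0.1, 0.1], [-0.3, 0.0], [0.3, 0.2], [-0.0, -0.4]]
scene cover [ 0.4775 -0.2869] -14.38 [[0.2, -0.2], [-0.1, 0.7], [0.0, 0.2], [-0.1, -0.7]]
top blue,red [array([0.5278, 0.007 , 0.1   ]), array([ 0.5169, -0.0522,  0.1   ])]
scene blue,red [array([0.5257, 0.0084, 0.1   ]), array([ 0.5157, -0.0503,  0.1   ])]
1.65
```

Both views agree within 2 mm: housing (0.5215,-0.0213) at yaw -10.0°, cover (0.4785,-0.2874) at yaw -14.35°. Next I'll locate the bins.

Run:
```python
import cv2
t=cv2.imread("pics/a_top.png");s=cv2.imread("pics/a_scene.png")
cv2.imwrite("pics/c5.png",cv2.resize(t[190:335,175:255],(320,580),interpolation=cv2.INTER_CUBIC)) #4
cv2.imwrite("pics/c6.png",cv2.resize(s[250:410,325:510],(740,640)if 0 else (555,480),interpolation=cv2.INTER_CUBIC)) #3
```

```text
(no output)
```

View pics/c5.png

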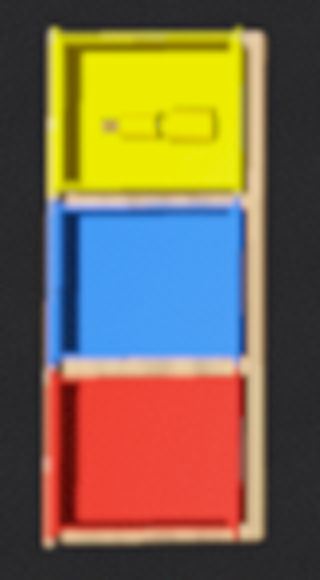

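View pics/c6.png

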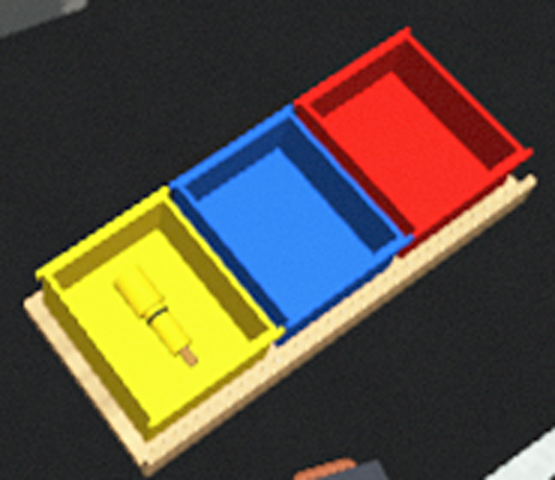

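Run:
```python
from h import *
c=np.load("cams.npz")
def un(p,f,x0,y0): return [((x+.5)/f-.5+x0,(y+.5)/f-.5+y0) for x,y in p]
for n,px in (('top',un([(47,198),(243,200),(243,362),(45,365),(145,281),(143,455)],4,175,190)),('scene',un([(170,190),(290,103),(412,240),(283,340),(289,218),(412,133)],3,325,250))):
    print(n,*[onz(c[n+"K"],c[n+"T"],p,.062).round(4)[:2] for p in px])
```

```text
top [0.533  0.3558] [0.5354 0.2355] [0.436  0.2312] [0.4306 0.3519] [0.4838 0.2933] [0.3777 0.2896]
scene [0.5369 0.2421] [0.4326 0.2337] [0.4298 0.351 ] [0.538  0.3584] [0.4851 0.2981] [0.3797 0.2941]
```

>>> drive_tool --pt "3 5.3 -1 10.6 4.5" --pt "6 10.6 -2 21.2 4.5" --pt "9 15.9 -3 31.8 4.5" --pt "12 21.2 -4 42.4 4.5" --pt "15 26.5 -5 53.3 4.5"

```text
time_s: 2.28
ee_pos: [0.409, -0.2471, 0.2527]
eef_rot: [0.996, -0.086, 0.001, 0.0]
force: [0.8, -0.2, 0.2]
opening: 0.0476
```

>>> drive_tool --pt "2.9 5.3 -1.0 0 4.5" --pt "5.8 10.6 -2 0 4.5" --pt "8.7 15.9 -3 0 4.5" --pt "10.7 19.6 -3.5 0 4.5" --pt "10.7 19.6 -3.5 0 4.5"

```text
time_s: 2.9
ee_pos: [0.5166, -0.0486, 0.2173]
eef_rot: [0.997, -0.083, 0.0, 0.0]
force: [-0.4, -0.0, -0.1]
opening: 0.0449
```

Run:
```python
from bench import env
import cv2
s=env.snapshot("wrist");cv2.imwrite("pics/w1.png",s["img"][:,:,::-1])
```

```text
(no output)
```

View pics/w1.png

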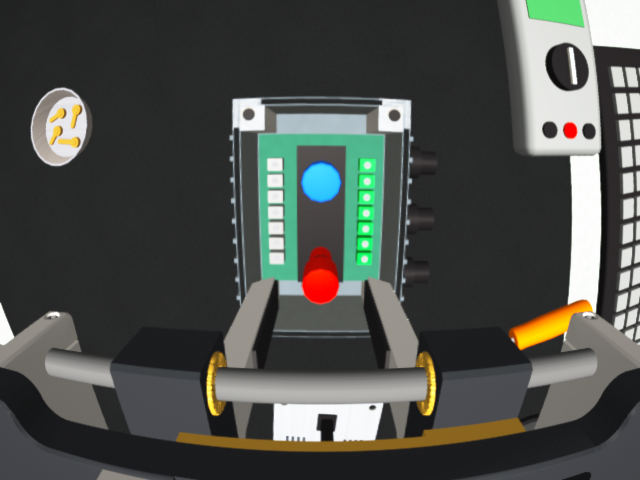

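Red plug (320,285) sits centred between the fingertips (265..378). Descending to grasp it.

>>> drive_tool --pt "0 -0.2 -2.5 0 4.5" --pt "0 -0.2 -5.2 0 4.5" --pt "0 -0.2 -5.2 0 4.5" --pt "0 -0.2 -5.2 0 1.5" --pt "0 -0.2 -5.2 0 1.5"

```text
time_s: 3.58
ee_pos: [0.5171, -0.0528, 0.167]
eef_rot: [0.996, -0.085, 0.002, 0.001]
force: [0.0, 0.9, -1.0]
opening: 0.0281
```

>>> drive_tool --pt "0 0.1 -0.2 0 1.5" --pt "0 0.1 -0.2 0 1.5" --pt "0 0.1 1 0 1.5" --pt "0 0.1 4.5 0 1.5" --pt "0 0.1 8 0 1.5"

```text
time_s: 4.2
ee_pos: [0.5171, -0.0516, 0.2485]
eef_rot: [0.996, -0.085, 0.002, 0.001]
force: [0.6, -0.4, -0.8]
opening: 0.0213
```

>>> drive_tool --pt "-2.3 5.6 0 0 1.5" --pt "-4.6 11.2 0 0 1.5" --pt "-6.9 16.8 0 0 1.5" --pt "-9.2 22.3 0 0 1.5" --pt "-11.5 27.5 0 0 1.5"

```text
time_s: 4.82
ee_pos: [0.4015, 0.2253, 0.2497]
eef_rot: [0.996, -0.085, 0.003, 0.0]
force: [1.3, 0.4, -0.8]
opening: 0.0213
```

>>> drive_tool --pt "-2.2 5.3 -3 5 1.5" --pt "-2.2 5.3 -7.5 10 1.5" --pt "-2.2 5.3 -8.2 10 1.5" --pt "-2.2 5.3 -8.4 10 1.5" --pt "-2.2 5.3 -8.4 10 1.5"

```text
time_s: 5.45
ee_pos: [0.3812, 0.2782, 0.1674]
eef_rot: [1.0, 0.002, 0.005, -0.001]
force: [0.4, 0.3, -1.0]
opening: 0.0214
```

>>> drive_tool --pt "0 0 -0.6 0 1.5" --pt "0 0 -0.6 0 4.5" --pt "0 0 -0.6 0 4.5" --pt "0 0 -0.6 0 4.5" --pt "0 0 3 0 4.5"

```text
time_s: 6.08
ee_pos: [0.3791, 0.2772, 0.1952]
eef_rot: [1.0, 0.002, 0.001, 0.001]
force: [-0.4, 0.3, 0.9]
opening: 0.0448
```

>>> drive_tool --pt "1 -1 4 0 4.5" --pt "3 -6 5 -3 4.5" --pt "5.5 -11 5 -6 4.5" --pt "8 -16 5 -10 4.5" --pt "10 -21 4 -10 4.5"

```text
time_s: 6.7
ee_pos: [0.4806, 0.0656, 0.2363]
eef_rot: [0.996, -0.086, 0.003, 0.001]
force: [0.0, 0.6, 0.2]
opening: 0.0446
```

Run:
```python
from bench import env
import cv2
s=env.snapshot("scene");cv2.imwrite("pics/s2.png",s["img"][:,:,::-1])
```

```text
(no output)
```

View pics/s2.png

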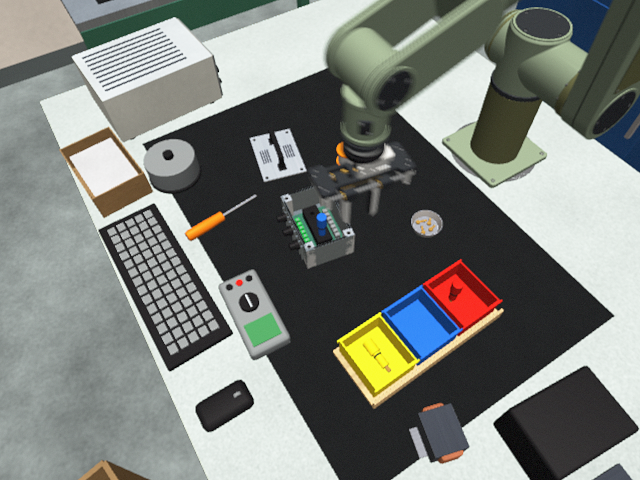

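The red plug shows as a darker shape inside the red bin at (455,290). I'll check its pose later; the blue plug is next.

>>> drive_tool --pt "3.5 -4.5 0 0 4.5" --pt "4.6 -5.7 -1 0 4.5" --pt "4.6 -5.7 -2 0 4.5" --pt "4.6 -5.7 -4.5 0 4.5" --pt "4.6 -5.7 -7 0 4.5"

```text
time_s: 7.38
ee_pos: [0.5263, 0.0052, 0.1634]
eef_rot: [0.996, -0.087, 0.002, 0.003]
force: [0.1, 0.4, -0.1]
opening: 0.045
```

Run:
```python
from bench import env
import cv2
s=env.snapshot("wrist");cv2.imwrite("pics/w2.png",s["img"][:,:,::-1])
s=env.snapshot("scene");cv2.imwrite("pics/s3.png",cv2.resize(s["img"][250:410,325:510,::-1],(555,480)))
```

```text
(no output)
```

View pics/w2.png

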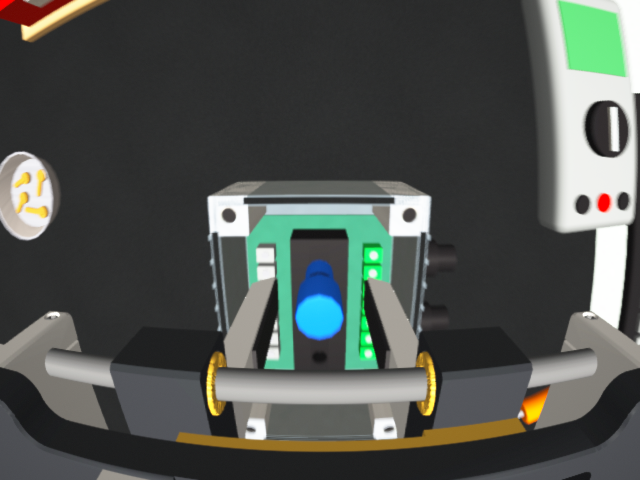

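View pics/s3.png

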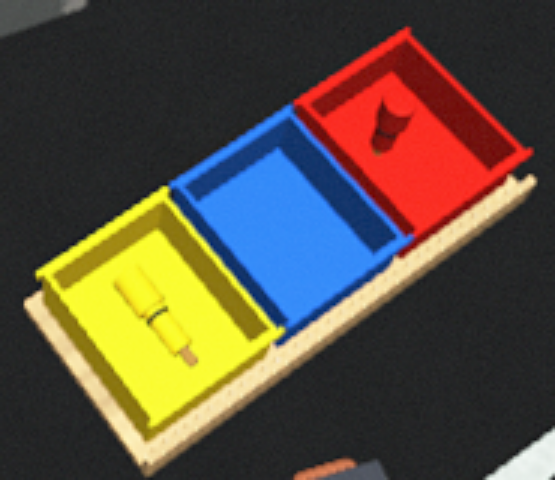

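The red plug is inside the red bin, possibly still standing. The blue plug (320,310) is centred between the fingers, so I'll close on it.

>>> drive_tool --pt "0 0.2 0.1 0 1.5" --pt "0 0.2 0.1 0 1.5" --pt "0 0.2 0.1 0 1.5" --pt "0 0.2 2 0 1.5" --pt "0 0.2 5.5 0 1.5"

```text
time_s: 8.1
ee_pos: [0.523, 0.0075, 0.2157]
eef_rot: [0.996, -0.087, -0.003, 0.002]
force: [0.3, -0.1, -1.2]
opening: 0.0216
```

>>> drive_tool --pt "0 1 3 0 1.5" --pt "-0.9 6.8 4 0 1.5" --pt "-1.8 12.6 4 3 1.5" --pt "-2.7 18.4 4 6 1.5" --pt "-3.8 24.2 3 10 1.5"

```text
time_s: 8.72
ee_pos: [0.4856, 0.2514, 0.2475]
eef_rot: [1.0, 0.001, -0.001, 0.002]
force: [0.9, -0.7, -1.0]
opening: 0.0215
```

>>> drive_tool --pt "0 3.4 -1 0 1.5" --pt "0 3.4 -5 0 1.5" --pt "0 3.4 -7.5 0 1.5" --pt "0 3.4 -8.3 0 1.5" --pt "0 3.4 -8.3 0 1.5"

```text
time_s: 9.35
ee_pos: [0.4857, 0.2853, 0.1647]
eef_rot: [1.0, 0.001, -0.001, 0.002]
force: [0.7, 0.4, 0.1]
opening: 0.0216
```

>>> drive_tool --pt "0 0 -0.4 0 1.5" --pt "0 0 -0.4 0 4.5" --pt "0 0 -0.4 0 4.5" --pt "0 0 2 0 4.5" --pt "0 0 6 0 4.5"

```text
time_s: 9.98
ee_pos: [0.4847, 0.2848, 0.2241]
eef_rot: [1.0, 0.001, -0.003, 0.003]
force: [0.2, -0.2, 0.5]
opening: 0.0451
```

>>> drive_tool --pt "0 -5 6 0 4.5" --pt "0 -10 7 0 4.5" --pt "0 -15 7 0 4.5" --pt "0 -15 7 0 4.5" --pt "0 -15 7 0 4.5"

```text
time_s: 10.6
ee_pos: [0.4847, 0.135, 0.2943]
eef_rot: [1.0, 0.0, -0.003, 0.002]
force: [-0.0, -0.1, -0.5]
opening: 0.045
```

Run:
```python
from bench import env
import cv2
s=env.snapshot("wrist");cv2.imwrite("pics/w3.png",s["img"][:,:,::-1])
s=env.snapshot("top");cv2.imwrite("pics/t3.png",cv2.resize(s["img"][190:335,175:255,::-1],(320,580)))
```

```text
(no output)
```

View pics/w3.png

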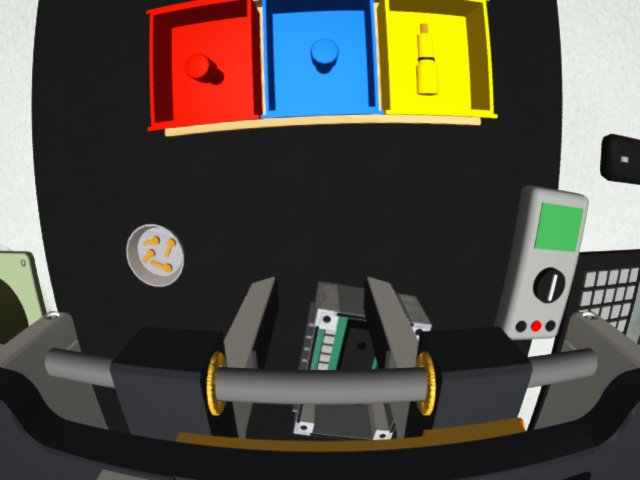

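View pics/t3.png

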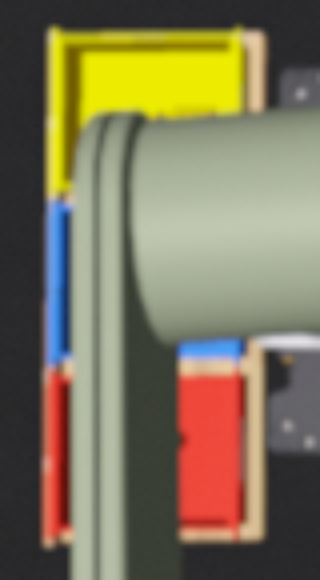

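Both plugs stand upright inside the correct bins: red top at (198,67), blue top at (324,50). Both lean lines pass through the nadir, so they're vertical. The cover is next.

>>> drive_tool --pt "-0.1 -5.8 0 0 4.5" --pt "-0.2 -11.6 0 -3 4.5" --pt "-0.3 -17.4 0 -7 4.5" --pt "-0.4 -23.2 0 -11 4.5" --pt "-0.5 -29 0 -14.4 4.5"

```text
time_s: 11.32
ee_pos: [0.48, -0.1547, 0.2937]
eef_rot: [0.992, -0.124, -0.003, 0.002]
force: [0.6, -0.8, 0.5]
opening: 0.0455
```

>>> drive_tool --pt "-0.1 -5.5 -2 0 4.5" --pt "-0.1 -11 -5 0 4.5" --pt "-0.1 -13.2 -8 0 4.5" --pt "-0.1 -13.2 -10 0 4.5" --pt "-0.1 -13.2 -10 0 4.5"

```text
time_s: 11.95
ee_pos: [0.4785, -0.2851, 0.1912]
eef_rot: [0.992, -0.123, -0.006, 0.0]
force: [0.4, 0.3, 0.5]
opening: 0.0448
```

Run:
```python
from bench import env
import cv2
s=env.snapshot("wrist");cv2.imwrite("pics/w4.png",s["img"][:,:,::-1])
print(env.state()["ee_pos"],env.state()["eef_rot"])
```

```text
[ 0.47930424 -0.28551806  0.1927574 ] [ 0.99242172 -0.12279388 -0.00437161  0.00130031]
```

View pics/w4.png

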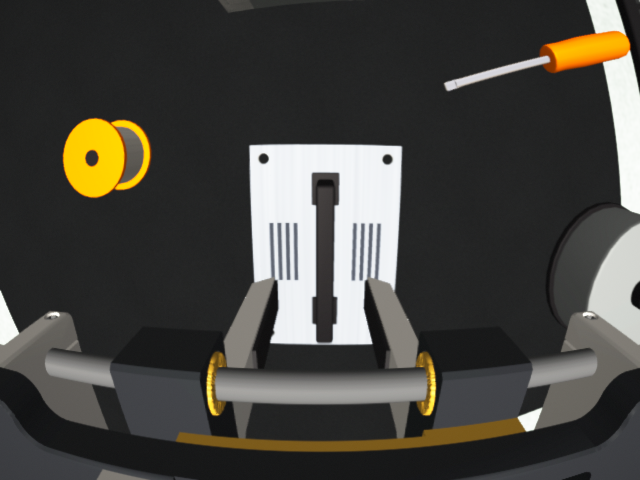

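>>> drive_tool --pt "0 -0.2 -3 0 4.5" --pt "0 -0.2 -6 0 4.5" --pt "0 -0.2 -7.4 0 4.5" --pt "0 -0.2 -7.4 0 4.5" --pt "0 -0.2 -7.4 0 0.5"

```text
time_s: 12.62
ee_pos: [0.4803, -0.288, 0.1203]
eef_rot: [0.992, -0.123, -0.003, 0.002]
force: [0.1, 0.2, -0.2]
opening: 0.0379
```

>>> drive_tool --pt "0 0 0 0 0.5" --pt "0 0 0 0 0.5" --pt "0 0 0 0 0.5" --pt "0 0 0 0 0.5" --pt "0 0 0 0 0.5"

```text
time_s: 13.25
ee_pos: [0.4799, -0.2881, 0.1209]
eef_rot: [0.992, -0.123, -0.004, 0.002]
force: [-3.9, 1.1, 6.1]
opening: 0.0117
```

>>> drive_tool --pt "0 0 1 0 0.5" --pt "0 0 3 0 0.5" --pt "0 0 5 0 0.5" --pt "0 0 7.5 0 0.5" --pt "0 0 10 0 0.5"

```text
time_s: 13.88
ee_pos: [0.4795, -0.2876, 0.2209]
eef_rot: [0.992, -0.123, -0.004, 0.001]
force: [0.9, -1.9, -3.8]
opening: 0.0117
```

Run:
```python
from bench import env
import cv2
s=env.snapshot("wrist");cv2.imwrite("pics/w5.png",s["img"][:,:,::-1])
s=env.snapshot("scene");cv2.imwrite("pics/s5.png",s["img"][:,:,::-1])
st=env.state();print(st["ee_pos"],st["eef_rot"],st["force"],st["ft_torque"],st["opening"])
```

```text
[ 0.48138098 -0.28907391  0.22375217] [ 9.92455816e-01 -1.22544266e-01 -9.37430730e-04  3.67103892e-03] [ 0.49612735 -1.39389397 -3.94355411] [-0.0439698  -0.12851861  0.03374416] 0.0117696421051587
```

View pics/w5.png

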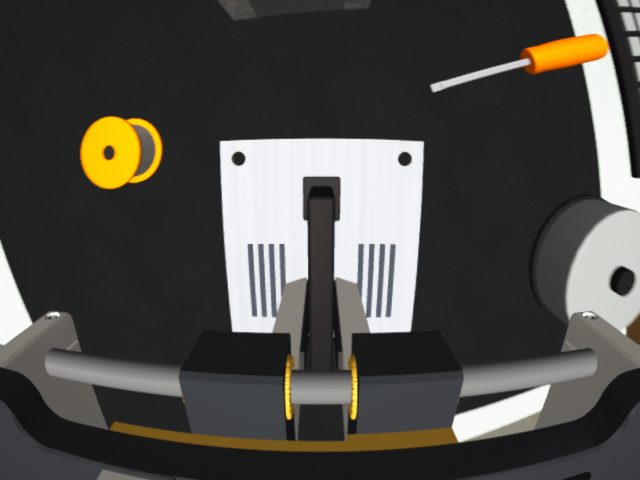

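View pics/s5.png

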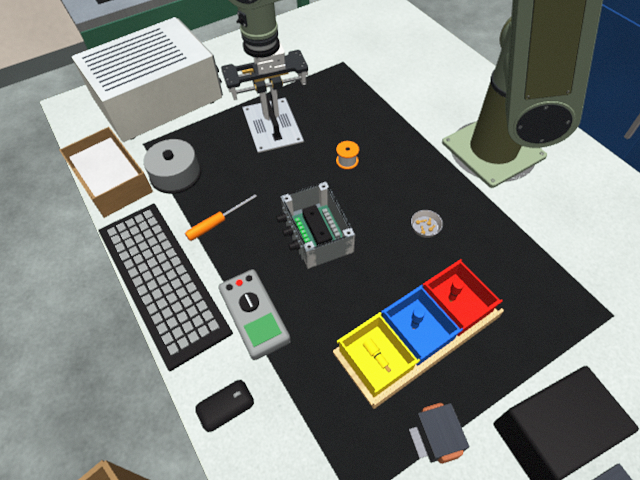

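>>> drive_tool --pt "0.3 2 0.2 0 0.5" --pt "1 6 0.5 1 0.5" --pt "1.7 10.5 0.5 2 0.5" --pt "2.4 15 0.5 3 0.5" --pt "3 19.5 0.5 4.2 0.5"

```text
time_s: 14.6
ee_pos: [0.5103, -0.0911, 0.227]
eef_rot: [0.996, -0.086, -0.002, 0.003]
force: [1.0, -0.1, -4.2]
opening: 0.0117
```

>>> drive_tool --pt "0.5 3 0 0 0.5" --pt "0.8 5.5 0 0 0.5" --pt "1.0 6.8 0 0 0.5" --pt "1.1 7.2 0 0 0.5" --pt "1.1 7.2 0 0 0.5"

```text
time_s: 15.22
ee_pos: [0.5211, -0.0193, 0.2267]
eef_rot: [0.996, -0.086, -0.003, 0.003]
force: [-0.2, 0.4, -3.6]
opening: 0.0119
```

Run:
```python
from bench import env
import cv2
for n in ("wrist","scene","top"):
    s=env.snapshot(n);cv2.imwrite(f"pics/{n}6.png",s["img"][:,:,::-1])
    st=env.state();print(st["ee_pos"],st["eef_rot"],st["force"],st["ft_torque"],st["opening"])
t=cv2.imread("pics/scene6.png");cv2.imwrite("pics/s6c.png",cv2.resize(t[125:275,240:390],(600,600),interpolation=cv2.INTER_CUBIC))
t=cv2.imread("pics/top6.png");cv2.imwrite("pics/t6c.png",cv2.resize(t[195:295,285:405],(720,600),interpolation=cv2.INTER_CUBIC))
```

```text
[ 0.52120325 -0.01964637  0.22680869] [ 0.9962927  -0.08593983 -0.00243054  0.00304762] [ 0.51030047 -0.29585352 -3.53722616] [-0.03455262 -0.07789865 -0.00215804] 0.011629124495733384
[ 0.52124768 -0.01982114  0.22692668] [ 0.99627538 -0.08614408 -0.00233564  0.00301799] [-0.20983686  0.83164691 -4.43678768] [-0.02979918 -0.06551868  0.02077007] 0.011261127690331598
[ 0.52127935 -0.01988494  0.22698009] [ 0.99626693 -0.0862445  -0.00227549  0.00298513] [-0.27890199 -0.04313823 -4.35861143] [-0.04215925 -0.08095829 -0.03854015] 0.01178012894084924
```

View pics/wrist6.png

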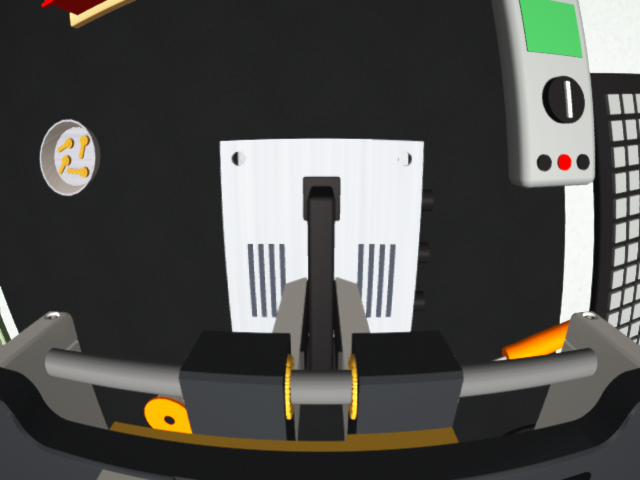

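View pics/s6c.png

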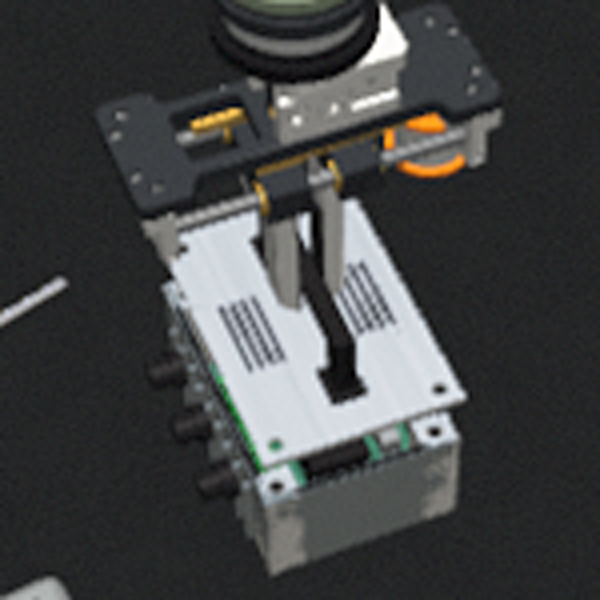

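View pics/t6c.png

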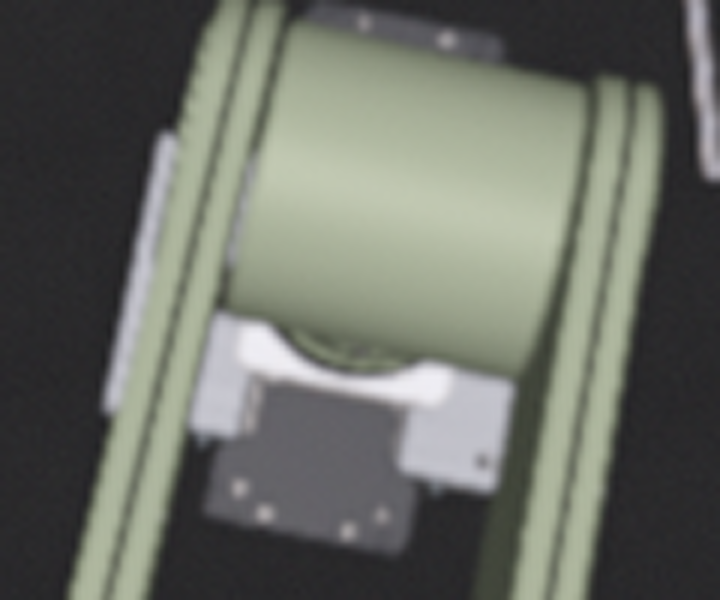

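>>> drive_tool --pt "0 0 -0.7 0 0.5" --pt "0 0 -1.4 0 0.5" --pt "0 0 -1.9 0 0.5" --pt "0 0 -2 0 0.5" --pt "0 0 -2 0 0.5"

```text
time_s: 16.0
ee_pos: [0.5213, -0.0199, 0.2069]
eef_rot: [0.996, -0.086, -0.002, 0.003]
force: [-0.4, -1.2, -4.4]
opening: 0.0115
```

Run:
```python
from bench import env
import cv2
for n in ("wrist","scene"):
    s=env.snapshot(n);cv2.imwrite(f"pics/{n}7.png",s["img"][:,:,::-1])
    st=env.state();print(st["ee_pos"],st["eef_rot"],st["force"],st["opening"])
    if n=="wrist": print(s["world_from_camera"].tolist())
t=cv2.imread("pics/scene7.png");cv2.imwrite("pics/s7c.png",cv2.resize(t[165:275,270:380],(770,770)if 0 else (600,600),interpolation=cv2.INTER_CUBIC))
t=cv2.imread("pics/wrist7.png");cv2.imwrite("pics/w7c.png",cv2.resize(t[125:215,200:440],(800,300),interpolation=cv2.INTER_CUBIC))
```

```text
[ 0.52141987 -0.01987584  0.20709658] [ 0.99627022 -0.08620973 -0.0021283   0.00300087] [ 0.18698506  0.94166897 -3.79299348] 0.011634447604330854
[[0.985169271874973, 0.1645427966300177, 0.04865361066258473, 0.5362512002953294], [-0.17155992647001028, 0.949468426961763, 0.26282484249468974, 0.05503003868109382], [-0.0029491325738942227, -0.2672739685789218, 0.9636160689492126, 0.28843720569807313], [0.0, 0.0, 0.0, 1.0]]
[ 0.52147294 -0.01989963  0.20723072] [ 0.99627128 -0.08619893 -0.00202293  0.00303093] [ 0.47286189 -0.32715983 -4.29828598] 0.011749109588612435
```

View pics/w7c.png

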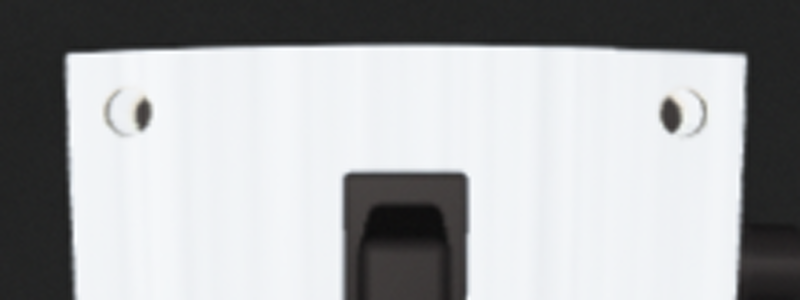

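View pics/s7c.png

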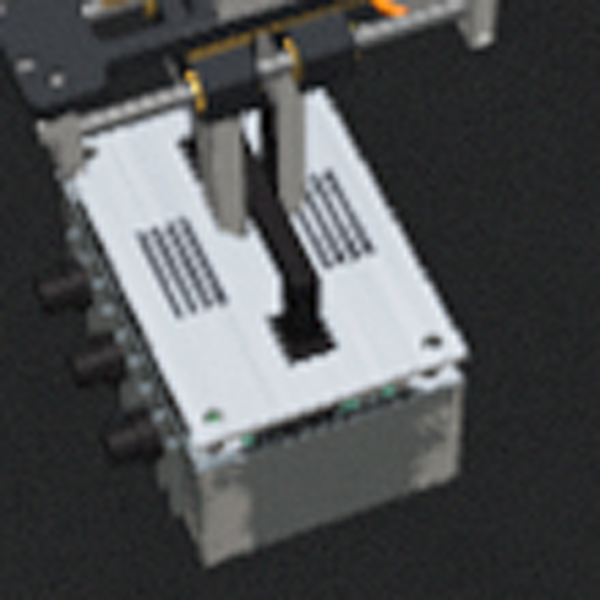

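```bash
cat > w.py <<'E'
import numpy as np,cv2
K=np.array([[371.6483,0,320.7193],[0,371.6483,243.2507],[0,0,1]])
def wz(T,p,z):
    q=cv2.fisheye.undistortPoints(np.array([[p]],float),K,np.zeros(4))[0,0]
    d=T[:3,:3]@np.array([q[0],-q[1],-1]);o=T[:3,3]; return (o+d*(z-o[2])/d[2])[:2]
def proj(T,P):
    c=T[:3,:3].T@(np.asarray(P)-T[:3,3]); c=np.array([c[0],-c[1],-c[2]])
    return cv2.fisheye.projectPoints(c.reshape(1,1,3),np.zeros(3),np.zeros(3),K,np.zeros(4))[0][0,0]
E
python3 - <<'E'
from w import *
T=np.array([[0.985169271874973, 0.1645427966300177, 0.04865361066258473, 0.5362512002953294], [-0.17155992647001028, 0.949468426961763, 0.26282484249468974, 0.05503003868109382], [-0.0029491325738942227, -0.2672739685789218, 0.9636160689492126, 0.28843720569807313],[0,0,0,1]])
u=lambda p:((p[0]+.5)/(10/3)-.5+200,(p[1]+.5)/(10/3)-.5+125)
h3,h0=u((128,111)),u((683.5,112)); t3,t0=u((155,112.5)),u((661,114))
for zt in (.085,.089,.093):
    a,b=wz(T,h3,zt),wz(T,h0,zt); print(zt,a.round(4),b.round(4),np.linalg.norm(b-a).round(4),np.degrees(np.arctan2(*(b-a)[::-1])).round(2))
a,b=wz(T,t3,.07),wz(T,t0,.07);print(a.round(4),b.round(4),np.linalg.norm(b-a).round(4),np.degrees(np.arctan2(*(b-a)[::-1])).round(2))
# predicted thread position from housing estimate
th=np.radians(-9.97);R=np.array([[np.cos(th),-np.sin(th)],[np.sin(th),np.cos(th)]])
for q in ((-.045,.07),(.045,.07)): print('pred thread',(np.array([.5215,-.0213])+R@q).round(4))
E
```

```text
0.085 [0.4894 0.0555] [0.58   0.0396] 0.092 -9.96
0.089 [0.4903 0.0555] [0.5791 0.0399] 0.0902 -9.96
0.093 [0.4912 0.0555] [0.5783 0.0402] 0.0884 -9.96
[0.4907 0.0543] [0.5791 0.0387] 0.0897 -10.01
pred thread [0.4893 0.0554]
pred thread [0.5779 0.0399]
```

```bash
python3 - <<'E'
from h import *
c=np.load("cams.npz")
f=600/110
u=lambda p:((p[0]+.5)/f-.5+270,(p[1]+.5)/f-.5+165)
th=np.radians(-9.98);R=np.array([[np.cos(th),-np.sin(th)],[np.sin(th),np.cos(th)]])
for n,p,q in (('hole0',(212,416),(.045,.07)),('hole3',(432,342),(-.045,.07))):
    for z in (.0885,.0895): print(n,z,((onz(c['sceneK'],c['sceneT'],u(p),z)[:2]-(np.array([.5205,-.0206])+R@q))*1000).round(2))
# corners of the plate top: bottom front corner, right corner
for n,p,q in (('c0',(194,447),(.055,.08)),('c3',(468,357),(-.055,.08))):
    print(n,((onz(c['sceneK'],c['sceneT'],u(p),.0875)[:2]-(np.array([.5205,-.0206])+R@q))*1000).round(2))
E
python3 - <<'E'
import cv2
t=cv2.imread("pics/scene7.png");cv2.imwrite("pics/s7d.png",cv2.resize(t[225:255,300:360],(800,400),interpolation=cv2.INTER_CUBIC))
t=cv2.imread("pics/wrist7.png")
import numpy as np
a=t[145:171,225:251];b=t[145:171,392:418]
cv2.imwrite("pics/w7d.png",cv2.resize(np.hstack([a,b]),(780,390),interpolation=cv2.INTER_NEAREST))
E
```

```text
hole0 0.0885 [-0.52 -1.17]
hole0 0.0895 [-0.2  -0.57]
hole3 0.0885 [-0.55 -0.33]
hole3 0.0895 [-0.12  0.25]
c0 [ 0.5  -1.59]
c3 [-0.48  0.79]
```

View pics/w7d.png

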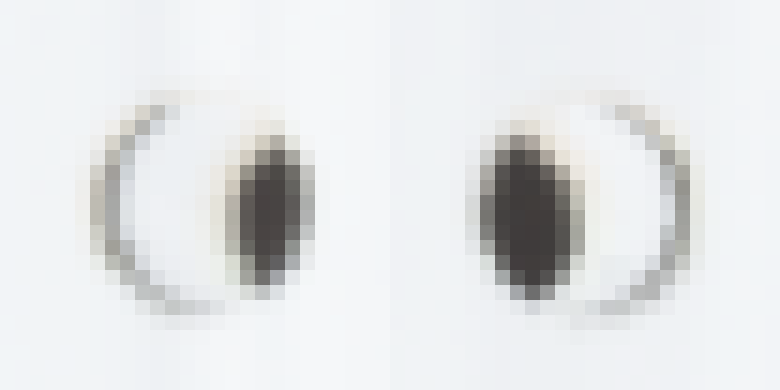

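View pics/s7d.png

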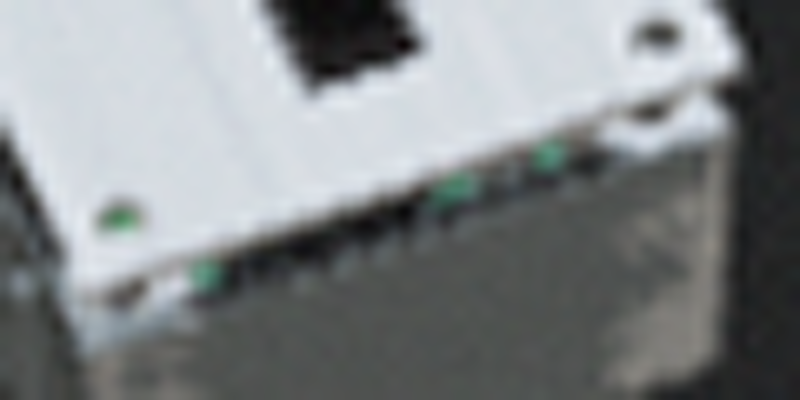

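```bash
cat > fitw.py <<'E'
from w import *
from scipy.optimize import least_squares
def inv_grid(T,cols,rows,z,ss=4):
    xs=np.arange(cols[0]-.5+.5/ss,cols[1]-.5,1/ss);ys=np.arange(rows[0]-.5+.5/ss,rows[1]-.5,1/ss)
    g=np.stack(np.meshgrid(xs,ys),-1).reshape(1,-1,2)
    q=cv2.fisheye.undistortPoints(g,K,np.zeros(4))[0]
    d=(T[:3,:3]@np.c_[q[:,0],-q[:,1],-np.ones(len(q))].T).T;o=T[:3,3]
    return (o+d*((z-o[2])/d[:,2])[:,None])[:,:2].reshape(len(ys),len(xs),2)
def run(img,T,under,wins=((225,251,145,171),(392,418,145,171)),yaw=-9.97):
    g=cv2.cvtColor(img,cv2.COLOR_BGR2GRAY).astype(float)
    th=np.radians(yaw);R=np.array([[np.cos(th),-np.sin(th)],[np.sin(th),np.cos(th)]])
    H=[R@(-.045,.07),R@(.045,.07)]
    G=[[inv_grid(T,w[:2],w[2:],z) for z in (under+.004,under,.07)] for w in wins]
    obs=[g[w[2]:w[3],w[0]:w[1]] for w in wins]
    soft=lambda P,c:1/(1+np.exp((np.linalg.norm(P-c,axis=-1)-.004)/.00008))
    def model(p):
        out=[]
        for k in range(2):
            a=soft(G[k][0],p[:2]+H[k]);b=soft(G[k][1],p[:2]+H[k]);c=soft(G[k][2],p[2:4]+H[k])
            m=p[4]*(1-a)+a*(1-b)*p[5]+a*b*((1-c)*p[6]+c*p[7])
            n=m.shape[0]//4;out.append(m.reshape(n,4,-1,4).mean((1,3)))
        return out
    best=None
    c0=np.mean([wz(T,((w[0]+w[1])/2,(w[2]+w[3])/2),under+.004) for w in wins],0)-np.mean(H,0)
    for d in ((0,0),(0,-.0015),(.001,.0),(0,.0015)):
        r=least_squares(lambda p:np.concatenate([(a-b).ravel() for a,b in zip(model(p),obs)]),[*c0,*(c0+d),240,190,240,65],x_scale=[.001]*4+[50]*4,diff_step=1e-4)
        if best is None or r.cost<best.cost: best=r
    p=best.x; d=p[2:4]-p[:2]
    print('under',under,'cost',round(best.cost),'cover',p[:2].round(4),'thread',p[2:4].round(4),'thread-cover mm',(d*1e3).round(2),p[4:].round())
E
python3 - <<'E'
from fitw import *
T=np.array([[0.985169271874973, 0.1645427966300177, 0.04865361066258473, 0.5362512002953294], [-0.17155992647001028, 0.949468426961763, 0.26282484249468974, 0.05503003868109382], [-0.0029491325738942227, -0.2672739685789218, 0.9636160689492126, 0.28843720569807313],[0,0,0,1]])
img=cv2.imread("pics/wrist7.png")
for u in (.083,.085,.087): run(img,T,u)
E
```

```text
under 0.083 cost 226466 cover [ 0.5226 -0.0211] thread [ 0.5226 -0.0233] thread-cover mm [ 0.02 -2.15] [241. 201. 242. 115.]
under 0.085 cost 95102 cover [ 0.5225 -0.0213] thread [ 0.5226 -0.0231] thread-cover mm [ 0.1  -1.72] [243. 170. 243. 104.]
under 0.087 cost 118483 cover [ 0.5225 -0.0213] thread [ 0.5226 -0.0231] thread-cover mm [ 0.1  -1.75] [242. 182. 236.  93.]
```

The fit of the thread mouths seen through the two front holes gives a gap of ~15 mm, yaw matching within 0.1°, x aligned, and the cover 1.2–1.7 mm too far in +y. I'll correct that.

>>> drive_tool --pt "0 -0.1 0 0 0.5" --pt "0 -0.14 0 0 0.5" --pt "0 -0.14 0 0 0.5" --pt "0 -0.14 0 0 0.5" --pt "0 -0.14 0 0 0.5"

```text
time_s: 16.73
ee_pos: [0.5215, -0.0213, 0.2072]
eef_rot: [0.996, -0.086, -0.002, 0.003]
force: [0.2, 0.4, -3.8]
opening: 0.0115
```

Run:
```python
from fitw import *
from bench import env
s=env.snapshot("wrist");img=np.ascontiguousarray(s["img"][:,:,::-1]);cv2.imwrite("pics/wrist8.png",img)
T=np.array(s["world_from_camera"])
for u in (.084,.0855,.087): run(img,T,u)
st=env.state();print(st["ee_pos"],st["eef_rot"],st["force"],st["opening"],st["time_s"])
a=img[145:171,225:251];b=img[145:171,392:418]
cv2.imwrite("pics/w8d.png",cv2.resize(np.hstack([a,b]),(780,390),interpolation=cv2.INTER_NEAREST))
s=env.snapshot("scene");cv2.imwrite("pics/scene8.png",s["img"][:,:,::-1])
```

```text
under 0.084 cost 214387 cover [ 0.5228 -0.0231] thread [ 0.5228 -0.0226] thread-cover mm [-0.07  0.45] [242. 172. 231. 117.]
under 0.0855 cost 128992 cover [ 0.5228 -0.0229] thread [ 0.5227 -0.0227] thread-cover mm [-0.04  0.21] [243. 161. 229. 106.]
under 0.087 cost 144953 cover [ 0.5228 -0.0228] thread [ 0.5228 -0.0227] thread-cover mm [-0.03  0.14] [243. 175. 224.  97.]
[ 0.5214773  -0.02126612  0.20721272] [ 0.9962719  -0.08619257 -0.00201325  0.00301494] [-0.10566135  0.40019824 -4.25359528] 0.011744274221483686 16.775
```

View pics/w8d.png

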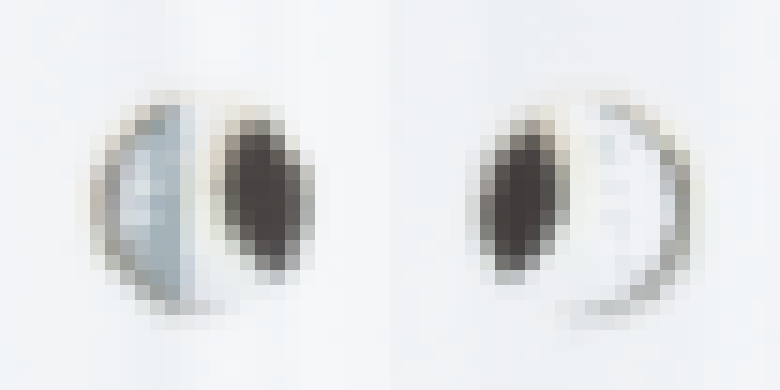

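View pics/scene8.png

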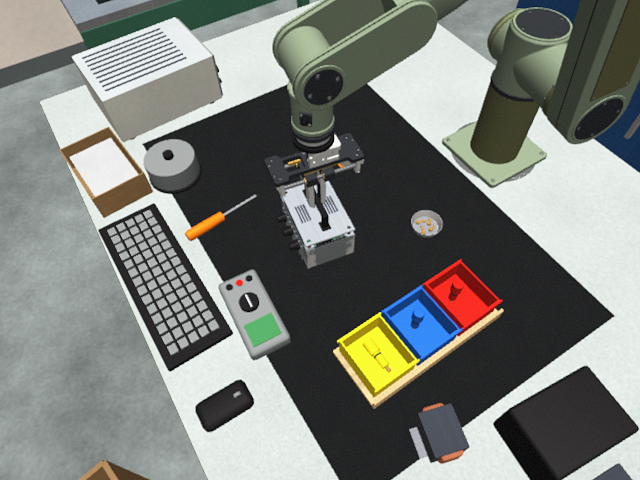

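Run:
```python
import cv2
t=cv2.imread("pics/scene8.png")
cv2.imwrite("pics/s8a.png",cv2.resize(t[225:270,295:370],(800,480),interpolation=cv2.INTER_CUBIC))
cv2.imwrite("pics/s8b.png",cv2.resize(t[175:250,270:360],(720,600),interpolation=cv2.INTER_CUBIC))
```

```text
(no output)
```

View pics/s8a.png

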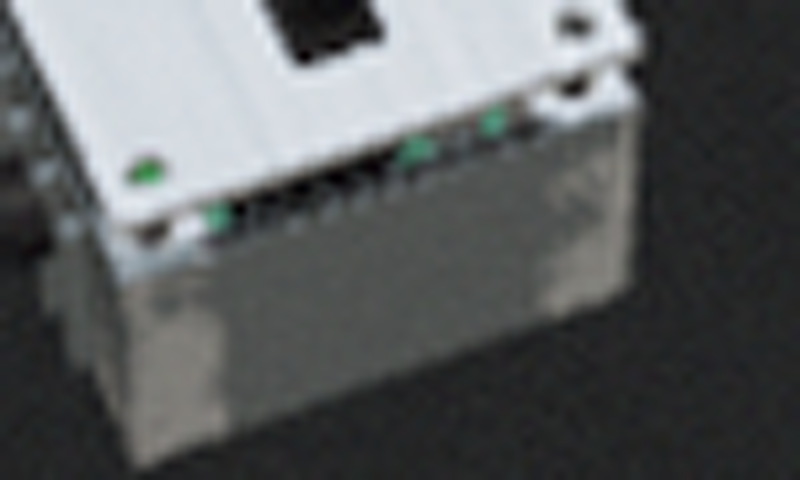

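View pics/s8b.png

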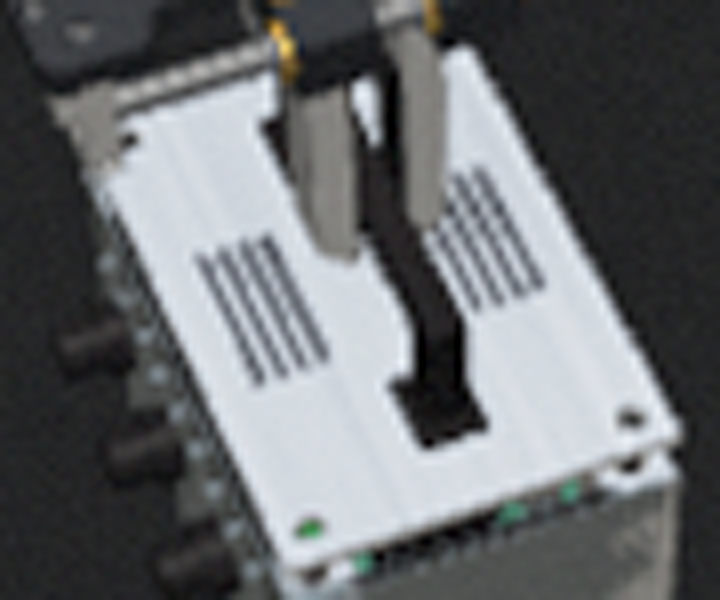

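The scene view disagrees with the wrist fit by about 2 mm in y. The scene view depends on the assumed height, so I'll use the near-overhead top camera as the tie-break.

Run:
```python
from bench import env
import cv2
s=env.snapshot("top");t=s["img"][:,:,::-1];cv2.imwrite("pics/top9.png",t)
cv2.imwrite("pics/t9c.png",cv2.resize(t[205:290,295:395],(700,595),interpolation=cv2.INTER_CUBIC))
st=env.state();print(st["ee_pos"],st["eef_rot"],st["time_s"])
```

```text
[ 0.52149138 -0.02127722  0.20721918] [ 0.99627048 -0.08620959 -0.00199415  0.00301015] 16.875
```

View pics/t9c.png

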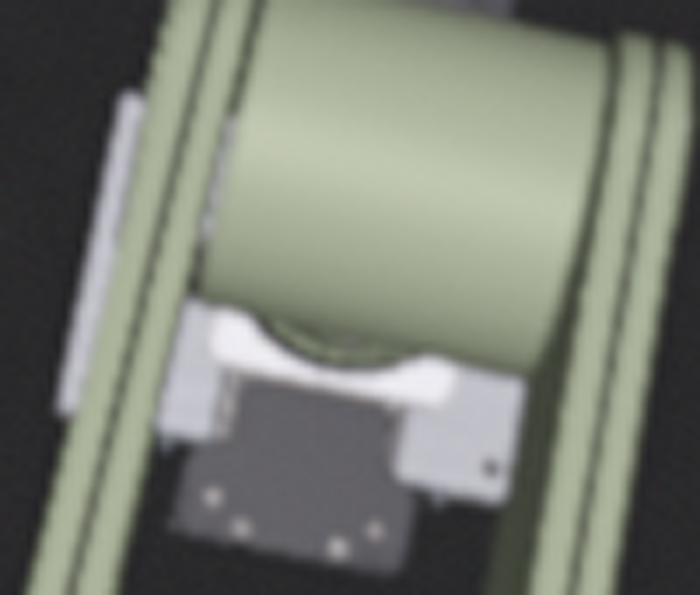

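```bash
python3 - <<'E'
from h import *
c=np.load("cams.npz")
u=lambda p:((p[0]+.5)/7-.5+295,(p[1]+.5)/7-.5+205)
f=lambda p,z:onz(c['topK'],c['topT'],u(p),z)[:2]
for n,a,b,za in (('hole2',(490,468),(488,470),.088),('c0',(118,92),(115,98),.0895),('c3',(58,414),(58,418),.0895)):
    print(n,((f(a,za)-f(b,.07))*1000).round(2))
th=np.radians(-9.97);R=np.array([[np.cos(th),-np.sin(th)],[np.sin(th),np.cos(th)]]);C=np.array([.5224,-.022])
for q in ((.055,.08),(-.055,.08),(-.045,-.07)):
    X=C+R@q
    for z in (.07,.088,.0895):
        v=np.array([*X,z])-c['topT'][:3,3];v=c['topT'][:3,:3].T@v;v=c['topK']@np.array([v[0],-v[1],-v[2]]);v=v[:2]/v[2]
        print(q,z,((v-[295,205]+.5)*7-.5).round(1))
E
python3 - <<'E'
import cv2,numpy as np
a=cv2.imread("pics/a_top.png")[205:290,295:395];b=cv2.imread("pics/top9.png")[205:290,295:395]
# subpixel dark centroid near hole2
for n,im,(x,y) in (("thread2",a,(69.3,66.7)),("hole2",b,(69.6,66.4))):
    g=cv2.cvtColor(im,cv2.COLOR_BGR2GRAY).astype(float);x0,y0=int(round(x))-2,int(round(y))-2
    w=g[y0:y0+5,x0:x0+5];print(n,w.astype(int).tolist());d=np.clip(np.percentile(w,60)-w,0,None);yy,xx=np.mgrid[y0:y0+5,x0:x0+5]
    print((d*xx).sum()/d.sum()+295,(d*yy).sum()/d.sum()+205)
E
```

```text
hole2 [0.35 1.29]
c0 [-0.57 -1.28]
c3 [ 0.74 -0.56]
(0.055, 0.08) 0.07 [124.9 103.5]
(0.055, 0.08) 0.088 [124.4  96.4]
(0.055, 0.08) 0.0895 [124.4  95.8]
(-0.055, 0.08) 0.07 [ 60.8 410.3]
(-0.055, 0.08) 0.088 [ 59.2 408.4]
(-0.055, 0.08) 0.0895 [ 59.1 408.2]
(-0.045, -0.07) 0.07 [487.9 469.2]
(-0.045, -0.07) 0.088 [493.7 468.3]
(-0.045, -0.07) 0.0895 [494.2 468.2]
thread2 [[194, 182, 168, 171, 185], [191, 162, 122, 133, 169], [190, 159, 114, 124, 167], [188, 169, 147, 156, 178], [180, 174, 168, 173, 184]]
364.3391304347826 271.7879598662207
hole2 [[193, 191, 191, 191, 176], [189, 173, 171, 182, 166], [181, 146, 137, 162, 150], [183, 151, 137, 160, 140], [193, 180, 174, 176, 142]]
365.6600660066007 271.5874587458746
```

Run:
```python
from fitw import *
from bench import env
s=env.snapshot("wrist");img=np.ascontiguousarray(s["img"][:,:,::-1]);cv2.imwrite("pics/wrist10.png",img)
T=np.array(s["world_from_camera"]);np.save("T10.npy",T)
g=cv2.cvtColor(img,cv2.COLOR_BGR2GRAY).astype(float)
th=np.radians(-9.97);R=np.array([[np.cos(th),-np.sin(th)],[np.sin(th),np.cos(th)]])
wins=((225,251,145,171),(392,418,145,171));H=[R@(-.045,.07),R@(.045,.07)]
soft=lambda P,c:(np.linalg.norm(P-c,axis=-1)<.004)*1.
rows=[np.hstack([g[w[2]:w[3],w[0]:w[1]] for w in wins])]
under=.086
C=np.array([.5228,-.0229])
for dy in (-.001,-.0005,0,.0005,.001):
    D=R@np.array([0,dy]);o=[]
    for k,w in enumerate(wins):
        a,b,c=[inv_grid(T,w[:2],w[2:],z) for z in (under+.004,under,.07)]
        A,B,E=soft(a,C+H[k]),soft(b,C+H[k]),soft(c,C+D+H[k])
        m=240*(1-A)+A*(1-B)*175+A*B*((1-E)*235+E*65);n=m.shape[0]//4
        o.append(m.reshape(n,4,-1,4).mean((1,3)))
    rows.append(np.hstack(o))
    for k in range(2):
        yy,xx=np.mgrid[0:26,0:26]
        for nm,im in (("mod",o[k]),("obs",g[wins[k][2]:wins[k][3],wins[k][0]:wins[k][1]])):
            d=np.clip(150-im,0,None); print(dy,k,nm,((d*xx).sum()/d.sum()).round(2),((d*yy).sum()/d.sum()).round(2),(d.sum()/85).round(1),end=' | ')
    print()
X=np.vstack([np.hstack(rows[i:i+2]) for i in (0,2,4)])
cv2.imwrite("pics/cmp.png",cv2.resize(X,None,fx=7,fy=7,interpolation=cv2.INTER_NEAREST))
```

```text
-0.001 0 mod 16.94 13.49 44.8 | -0.001 0 obs 16.68 12.61 27.2 | -0.001 1 mod 8.68 13.78 46.6 | -0.001 1 obs 8.27 13.0 26.3 | 
-0.0005 0 mod 16.94 13.03 45.1 | -0.0005 0 obs 16.68 12.61 27.2 | -0.0005 1 mod 8.69 13.27 46.4 | -0.0005 1 obs 8.27 13.0 26.3 | 
0 0 mod 16.92 12.56 43.2 | 0 0 obs 16.68 12.61 27.2 | 0 1 mod 8.69 12.86 45.5 | 0 1 obs 8.27 13.0 26.3 | 
0.0005 0 mod 16.9 12.07 41.5 | 0.0005 0 obs 16.68 12.61 27.2 | 0.0005 1 mod 8.69 12.44 43.0 | 0.0005 1 obs 8.27 13.0 26.3 | 
0.001 0 mod 16.85 11.61 39.3 | 0.001 0 obs 16.68 12.61 27.2 | 0.001 1 mod 8.72 12.0 40.0 | 0.001 1 obs 8.27 13.0 26.3 | [ WARN:0@1.343] global loadsave.cpp:1063 imwrite_ Unsupported depth image for selected encoder is fallbacked to CV_8U.
```

View pics/cmp.png

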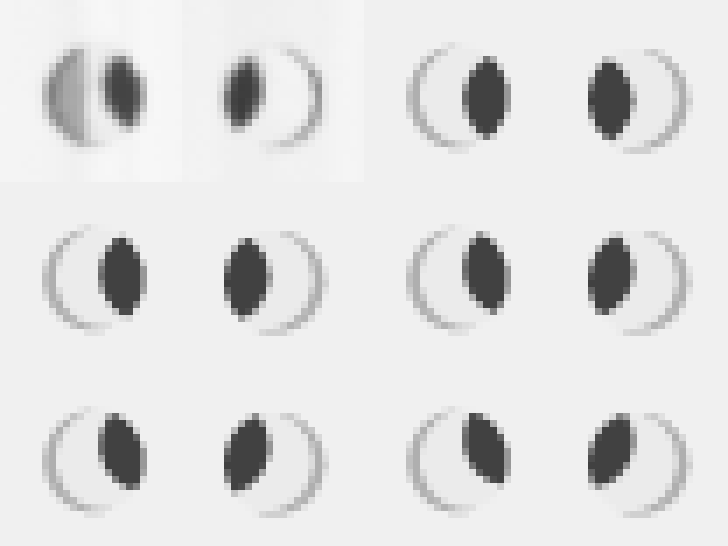

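```bash
cat > fit2.py <<'E'
from fitw import *
def rays(T,w,ss=4):
    g=inv_grid(T,w[:2],w[2:],T[2,3]-1,ss)  # unit depth
    return g-T[:2,3]
def fit2(img,T,wins=((225,251,145,171),(392,418,145,171)),fix=None):
    g=cv2.cvtColor(img,cv2.COLOR_BGR2GRAY).astype(float)
    G=[rays(T,w) for w in wins];obs=[g[w[2]:w[3],w[0]:w[1]] for w in wins];o=T[:3,3]
    wt=[np.ones(o_.shape) for o_ in obs]; wt[0][:,:13]=.0; wt[0][:,:13]=np.where(np.arange(26)[:,None]<0,1,0)
    rr=np.array([[-.045,.07],[.045,.07]])
    def model(p):
        cx,cy,tx,ty,und,zt,rad,yc,yt,bl,wl,li,dk=p;out=[]
        Rc=lambda y:np.array([[np.cos(y),-np.sin(y)],[np.sin(y),np.cos(y)]])
        for k in range(2):
            S=lambda z,c,r:1/(1+np.exp(np.clip((np.linalg.norm(o[:2]+G[k]*(o[2]-z)-c,axis=-1)-r)/.0001,-50,50)))
            h=np.array([cx,cy])+Rc(yc)@rr[k];t=np.array([tx,ty])+Rc(yt)@rr[k]
            a=S(und+.004,h,.004);b=S(und,h,.004);c=S(zt,t,rad)
            m=bl*(1-a)+a*(1-b)*wl+a*b*((1-c)*li+c*dk);n=m.shape[0]//4
            out.append(cv2.GaussianBlur(m.reshape(n,4,-1,4).mean((1,3)),(0,0),.5))
        return out
    y0=np.radians(-9.97)
    best=None
    for gap in (.013,.016,.019):
     for rad in (.0034,.004):
      r=least_squares(lambda p:np.concatenate([((a-b)*w_).ravel() for a,b,w_ in zip(model(p),obs,wt)]+[[(p[4]-.086)/.0015*30,(p[6]-.004)/.0004*20,(p[7]-p[8])/.01*20]]),
        [.5228,-.0229,.5228,-.0229,.086,.086-gap,rad,y0,y0,240,180,235,65],x_scale=[.001]*7+[.005]*2+[30]*4,diff_step=1e-4)
      if best is None or r.cost<best.cost: best=r
    p=best.x;e=(p[2:4]-p[:2])*1e3;c,s=np.cos(y0),np.sin(y0)
    print('cost',round(best.cost),'thr-cov world',e.round(2),'gap',((p[4]-p[5])*1e3).round(2),'und,zt,rad',p[4:7].round(4),'yaw c,t',np.degrees(p[7:9]).round(2),p[9:].round())
E
python3 - <<'E'
from fit2 import *
fit2(cv2.imread("pics/wrist10.png"),np.load("T10.npy"))
T=np.array([[0.985169271874973, 0.1645427966300177, 0.04865361066258473, 0.5362512002953294], [-0.17155992647001028, 0.949468426961763, 0.26282484249468974, 0.05503003868109382], [-0.0029491325738942227, -0.2672739685789218, 0.9636160689492126, 0.28843720569807313],[0,0,0,1]])
fit2(cv2.imread("pics/wrist7.png"),T)
E
```

```text
cost 11333 thr-cov world [-0.13 -0.12] gap 17.45 und,zt,rad [0.0865 0.069  0.0038] yaw c,t [-9.93 -9.97] [244. 159. 240.  71.]
cost 11043 thr-cov world [ 0.2  -1.62] gap 16.95 und,zt,rad [0.0862 0.0692 0.0037] yaw c,t [-9.95 -9.95] [244. 159. 240.  68.]
```

The refined through-hole fit now has a low residual: offset (-0.1,-0.1) mm, gap ≈17 mm, yaws -9.93° and -9.97°. The pose is steady and both plugs show in their bins, so I'll hand in.

Run:
```python
from bench import env
st=env.state();print(st["ee_pos"],st["joint_velocities"].round(4),st["force"],st["opening"],st["time_s"])
print(env.sign_off())
```

```text
[ 0.52150009 -0.02126485  0.20722265] [-0.0004 -0.0012 -0.0003 -0.0021  0.0019 -0.0001] [-0.42123053  0.05648724 -4.86496924] 0.011639566824164924 16.925
the job is handed in; nothing more can be done
None
```

I put the red and blue plugs into their own bins, then picked up the cover by its handle. I handed the job in at 16.9 s with the arm still holding the cover over the unit.

**Last checks:**
- **Alignment:** seen through the two front holes with the wrist camera, the cover is about 0.2 mm off the threaded holes. The yaw matches within 0.1°. The two rear holes were not checked this way.
- **Height and grip:** the underside is about 17 mm above the rim. The arm is still, the grip is firm, and the force on the tool is just the plate's weight, so nothing is being touched.
- **Level:** the measured tool orientation is about 0.4° off vertical. I couldn't correct this, because the moves only turn about the vertical.
- **Plugs:** both are in the right bins, but standing upright on their pins rather than lying down.
- **Bystanders:** nothing else on the bench had moved in the last scene picture.

**What disagreed:** rougher readings along y put the cover about 1 mm to one side (overhead camera) and about 2 mm to the other (scene camera). I went with the wrist view through the holes, which lies between them and depends least on the assumed height.

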